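# Open the leather-finishing case and stand the fallen bottles up

## Robot

A 7-joint arm with a two-finger parallel gripper is mounted at the origin on the work surface. World frame = base frame: x ahead of the robot, y to its left, z up, the work surface at z = 0. Lengths are in m, angles in rad, forces in N, time in s.
With the tool pointing down it reaches from about 0.425 to 0.825 m from the base axis. Payload 3.6 kg.
Tool frame: the origin (TCP) lies where the fingers leave the gripper's body, on its centre line; the fingertips stand 73 mm ahead of it and the grasp point (between the pads) lies 54 mm ahead of it; z points along the fingers, y is the line along which they close (so a half turn about z gives the same grasp; the last joint's range is limited). The gripper opens to 85 mm and grips with 20 to 120 N. Pads are 22 mm wide; open, the fingers measure 114 mm over their backs; the gripper's body (76 mm by 85 mm) begins 54 mm behind the grasp point. The pads swing forward as they close: fully open they stand 13 mm farther back than shut.
Start: joints at [-1.21, 0.615, -0.013, 1.423, 0.008, 1.103, -0.04], TCP at [0.246, 0.602, 0.304] pointing down, gripper open.
Joint ranges: [-3.12, 3.12], [-0.3, 2.06], [-1.34, 1.32], [0.26, 2.42], [-1.36, 4.5], [0.01, 1.98], [-2.84, 2.84]. Speed limits (rad/s): [2.79, 2.79, 3.14, 3.14, 3.14, 3.14, 3.14].

## Interface

Orientations are given as a unit quaternion [x, y, z, w].
In Python, from station import arm, snapshot, camera_info, ticket gives the robot as it stands. Calls block until the motion is done:
- arm.movep(position, orientation): joint-space move of the TCP to a pose.
- arm.line_to(position, velocity=0.15, ori=None): straight line of the TCP; ori=None keeps the orientation; velocity is the mean speed in m/s.
- arm.move_j(angles): joint-space move.
- arm.move_gripper(opening, effort=None): opening from 0.0 (shut) to 1.0 (fully open); effort is the grip in N (None keeps the last); returns when the fingers have stopped.
- arm.pause(seconds).
- arm.ik(position, orientation): joint angles nearest the present ones, or None.
- snapshot(name): name is "side" or "top"; returns the picture (384x512x3 uint8, blue, green, red); there is no depth.
- camera_info(name): a dict with "fx", "fy", "cx", "cy" (pixels), "R" (3x3) and "t" (3): a world point X has camera coordinates R X + t. Camera axes: x right, y down, z forward; pixel columns grow to the right and rows downward; lengths in m; the calibration is good to about 2 mm. A picture is of the moment at which its call begins. camera_info takes no time and is no camera call.
A pose or a line that the arm cannot do raises arm.MotionError and nothing moves.
- ticket.finish_job(): hands the job in; it is judged then, once.
Readings, each from a call of its own:
- arm.read_time(): time.
- arm.read_joint_positions(): joint angles.
- arm.read_dq(): joint speeds.
- arm.read_effort(): joint torques, N m.
- arm.read_tool_pos(): TCP position.
- arm.read_eef_rot(): TCP orientation.
- arm.read_ft_force(): force on the tool from outside, world axes, zero at the start.
- arm.read_wrist_torque(): the same for the moment, N m.
- arm.read_opening(): opening from 0.0 (shut) to 1.0 (fully open).
- arm.read_finger_force(): force on a finger pad.
Only numpy, scipy, OpenCV 4.12 (cv2) and the standard library are available. Lean on these libraries where they do the work, as an engineer would, in place of code of your own. Each camera call takes 0.05 s, during which the arm holds its last target. There are 200 camera calls.

## Task

Open the finishing case: swing its lid gently all the way back until it rests on its stop, without dropping or flinging it. Two of the dressing bottles have fallen over inside: stand both upright on the floor of their lane, beside the bottle and the jar that are still standing there, and leave those two standing in their places. Leave the things on the bench around the case where they are.

Things in the scene. Friction and masses are not known exactly. Their poses are not given: they have to be found in the camera images.
- case: Fixed wooden case, 165 deep (x), 420 wide (y), 118 mm high shut. Origin: centre of underside; x axis from its front (handle, robot side) to the hinge side. Base: a tray 30 mm high, walls and floor 8 mm. A divider 18 mm above the floor parts the bottle lane in front (inside x -74.5 to +35.5, y -202 to +202 mm) from a narrow tool channel at the back (fixed contents, lower than the walls).
- lid (a joint): Opening angle of the lid, rad: 0 shut, 1.66 on its stop. A hollow wooden shell 88 mm deep, 165 x 420 mm, 7 mm walls, about 0.55 kg, hinged on the tray's rear top edge. It swings almost freely: let go below about 55 degrees it falls shut; beyond that it falls back onto the stop, where its weight keeps it. Open, it stands behind the hinge line, clear of the tray.
- lid_hinge (a point): Middle of the lid's hinge line, at case x = +82.5, y = 0, z = 30.5 mm. The hinge line runs along this point's y axis; a positive turn about +y opens the lid.
- lid_handle (a point): Middle of the straight grip of the steel bow handle on the lid's front face: a round bar 11 mm thick, 110 mm long, parallel to the case's y axis, centred 35 mm in front of the face. With the lid shut it is 85.5 mm above the bench and 200 mm in front of the hinge line; the lid's top is 32.5 mm higher. It turns with the lid.
- bottle_l: Dressing bottle lying on a flat side in the lane at the case's left (+y) end, cap towards that end. Square body 40 x 40 mm, 62 mm high, a short shoulder, then a black round cap 26 mm in diameter from 73 to 98 mm; 98 mm in all, about 0.16 kg. Origin: centre of its underside; its z axis points to the cap.
- bottle_l_cap (a point): Middle of bottle_l's cap, on the bottle's axis 85.5 mm from the underside; axes as the bottle's.
- bottle_r: The same kind of bottle, lying in the lane at the case's right (-y) end, its cap towards that end. Origin and axes as bottle_l.
- bottle_r_cap (a point): Middle of bottle_r's cap, 85.5 mm from its underside.
- bottle_up: The same kind of bottle, still standing in the middle of the lane. Origin: centre of its underside.
- jar: Amber jar with a black screw lid, 44 mm in diameter and 75 mm high, still standing in the middle of the lane. Origin: centre of its underside.
- brush: Shoe brush lying bristles down on the bench just beyond the case's left end, towards the robot, 150 x 50 x 42 mm. Origin: centre of its underside.
- pot: Aluminium glue pot with a lid and a small knob, 84 mm in diameter and 93 mm high, on the bench beyond the case's left end, at the hinge side. Origin: centre of its underside.
- spool: Thread spool, 52 mm in diameter and 60 mm high, on the bench beyond the case's right end, at the hinge side. Origin: centre of its underside.
- tin: Flat round polish tin, 84 mm in diameter and 28 mm high, on the bench beyond the case's right end, towards the robot. Origin: centre of its underside.

How it is judged:
On the way:
1. the lid is open on its stop (value of joint lid above 1.6 rad), for 0.2 s.
At the end, for the whole second after the job is handed in: Lid open past 1.60 rad; both fallen bottles, the standing bottle and the jar upright (within 0.10 rad), still, on the lane's floor (within 5 mm); the standing bottle and jar within 20 mm, and brush, pot, spool and tin within 30 mm, of where they began (value of joint lid above 1.6 rad and angle between each of bottle_l, bottle_r, bottle_up, jar's own z axis and vertical below 0.1 rad and z of bottle_l in the frame of case between 0.003 and 0.013 m and x of bottle_l in the frame of case between -0.0745 and 0.0355 m and y of bottle_l in the frame of case between -0.202 and 0.202 m and linear speed of each of bottle_l, bottle_r below 0.03 m/s and z of bottle_r in the frame of case between 0.003 and 0.013 m and x of bottle_r in the frame of case between -0.0745 and 0.0355 m and y of bottle_r in the frame of case between -0.202 and 0.202 m and distance of each of bottle_up, jar from where it was at the start of the episode below 0.02 m and distance of each of brush, pot, spool, tin from where it was at the start of the episode below 0.03 m); the robot touches nothing.
It fails at once if the lid is dropped or flung (faster than 2.5 rad/s either way) (velocity of joint lid above 2.5 rad/s or velocity of joint lid below -2.5 rad/s).
It fails at once if the standing bottle or the jar is knocked (tilted by more than 0.35 rad) (angle between any of bottle_up, jar's own z axis and vertical above 0.35 rad).
It fails at once if a thing on the bench is pushed more than 40 mm (distance of any of brush, pot, spool, tin from where it was at the start of the episode above 0.04 m).
It also fails if it takes over 70 s, if anything falls off the work surface, if the arm or the gripper's body presses on something with over 40 N, if the wrist force passes 120 N, or if a joint passes its speed limit or range.

## Working session

There is one attempt and no reset: what is moved stays moved. The work goes in short steps, each a Python script; the robot and the scene stay as the last script left them, time stands still between calls to the robot, and variables do not carry over. Pictures are saved under pics/ and viewed, at most 10 in all, crops included, and the job is handed in when it is done.

```bash
mkdir -p pics; ls; python3 - <<'E'
from station import arm, snapshot, camera_info
import cv2
for n in("side","top"):
    cv2.imwrite(f"pics/{n}0.png",snapshot(n)); c=camera_info(n); print(n,c)
print(arm.read_tool_pos(),arm.read_eef_rot(),arm.read_time())
E
```

```text
pics
side {'fx': 475.4705034828606, 'fy': 475.4705034828606, 'cx': 256.18916011206596, 'cy': 196.48720760069344, 'R': array([[ 0.97517007, -0.22139109, -0.00541444],
       [-0.16254349, -0.69892839, -0.69647593],
       [ 0.15040926,  0.68006257, -0.71755972]]), 't': array([-0.54904702,  0.2067803 ,  1.16617427])}
top {'fx': 416.85466638099604, 'fy': 416.85466638099604, 'cx': 250.4164722351464, 'cy': 190.81934345676453, 'R': array([[ 0.00332198, -0.99992238, -0.01200841],
       [-0.99376195, -0.00196242, -0.11150486],
       [ 0.11147264,  0.01230392, -0.99369133]]), 't': array([0.06503728, 0.59938861, 1.04371866])}
[0.24555776 0.60127143 0.30282687] [ 1.92645850e-01  9.81267634e-01 -1.16497012e-03 -2.20547529e-04] 0.1
```

View pics/side0.png

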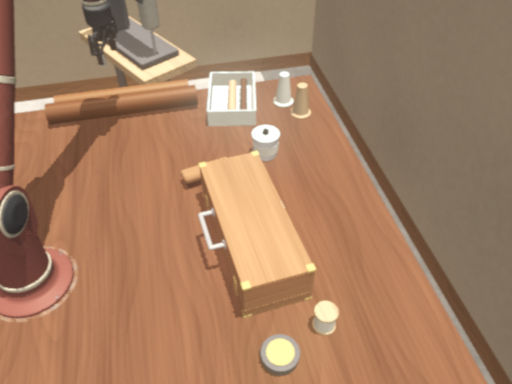

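View pics/top0.png

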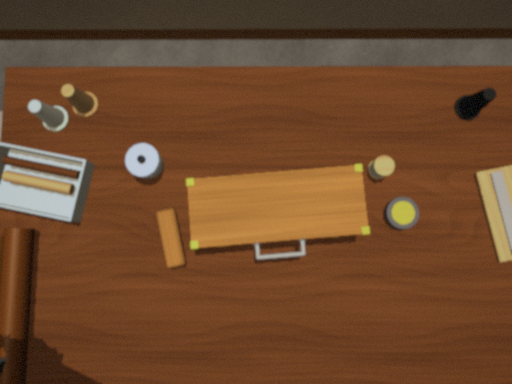

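The side view shows the case with its lid corners at about (203,166), (254,156), (311,268) and (241,284), and the handle at about (207,230). In the top view the corners are at (190,182), (359,168), (365,230) and (194,244), and the grip runs from (257,258) to (304,254). I'll zoom in for exact pixels.

```bash
python3 - <<'E'
import cv2,numpy as np
a=cv2.imread("pics/side0.png")[140:310,170:340]; b=cv2.imread("pics/top0.png")[150:275,175:385]
a=cv2.resize(a,None,fx=3.5,fy=3.5,interpolation=cv2.INTER_CUBIC)
cv2.imwrite("pics/c1.png",a)
b=cv2.resize(b,None,fx=3.5,fy=3.5,interpolation=cv2.INTER_CUBIC)
cv2.imwrite("pics/c2.png",b)
E
```

```text
(no output)
```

View pics/c1.png

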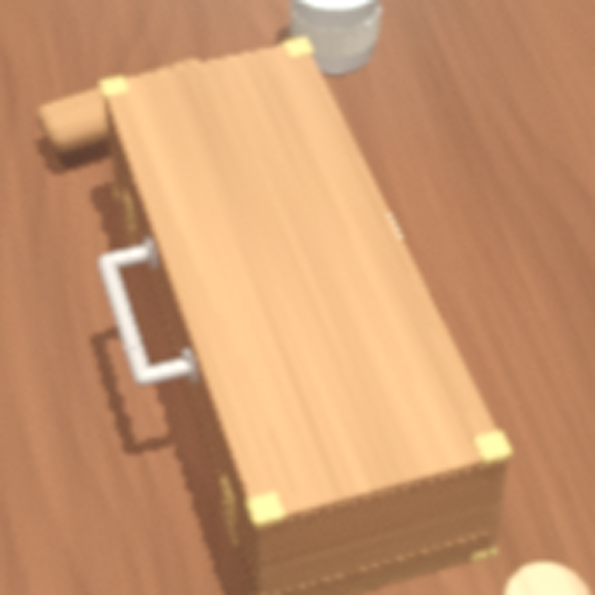

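View pics/c2.png

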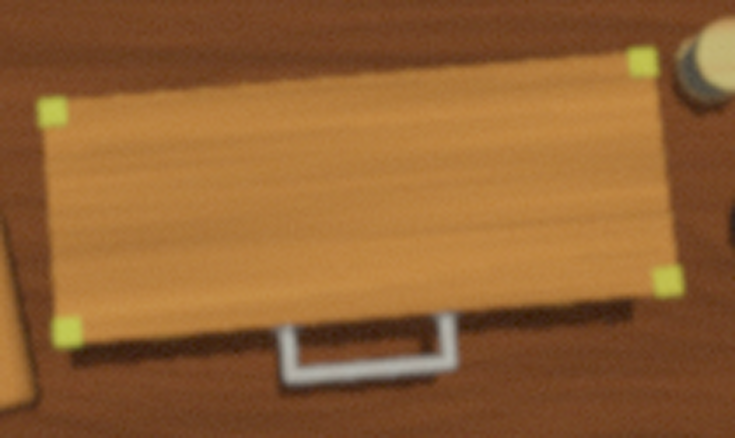

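The crops give clear brass corner centres and handle-bar ends in both views. I'll fit the case pose from these, with the heights left free.

```bash
cat > h.py <<'E'
import numpy as np, cv2
from station import arm, snapshot, camera_info, ticket
from scipy.optimize import least_squares
from scipy.spatial.transform import Rotation as Ro
CI={n:camera_info(n) for n in("side","top")}
def proj(n,X):
    c=CI[n]; p=np.atleast_2d(X)@c["R"].T+c["t"]
    return np.c_[c["fx"]*p[:,0]/p[:,2]+c["cx"], c["fy"]*p[:,1]/p[:,2]+c["cy"]]
def crop2px(p,off,s): return (np.array(p,float)+.5)/s-.5+np.array(off)
E
python3 - <<'E'
from h import *
S=crop2px([(114,87),(299,47),(492,446),(267,508),(103,262),(145,376)],(170,140),3.5)
T=crop2px([(67,333),(52,112),(643,62),(668,282),(290,374),(450,362)],(175,150),3.5)
def pts(p):
    x,y,w,zt,i,zh,hx=p; a,b=.0825-i,.21-i
    L=np.array([(-a,b,zt),(a,b,zt),(a,-b,zt),(-a,-b,zt),(-hx,.052,zh),(-hx,-.052,zh)])
    return L@Ro.from_euler('z',w).as_matrix().T+[x,y,0]
f=lambda p:np.r_[proj("side",pts(p))-S,proj("top",pts(p))-T].ravel()
r=least_squares(f,[.6,0,0,.118,.01,.0855,.1175]); print(r.x.round(4)); print(r.fun.reshape(-1,2).round(1))
E
```

```text
[0.5528 0.0032 0.0865 0.1157 0.0075 0.0837 0.1178]
[[ 0.6 -0.3]
 [ 0.5 -0.1]
 [ 1.2 -0.1]
 [ 0.4 -0.1]
 [ 2.1  0.6]
 [ 0.  -1. ]
 [ 0.1  0.5]
 [ 0.1  0.8]
 [-0.2  0.8]
 [-0.3  0.7]
 [ 1.5  1.1]
 [-1.4  0.9]]
```

```bash
cat >> h.py <<'E'
C=np.array([.5528,.0032,0]); W=.0865; RC=Ro.from_euler('z',W).as_matrix()
cw=lambda p: C+RC@np.array(p,float)          # case -> world
def rot(d,y):
    """tool orientation: fingers along d, closing line y (case axes)"""
    z=RC@np.array(d,float); z/=np.linalg.norm(z); y=RC@np.array(y,float); y=y-z*(y@z); y/=np.linalg.norm(y)
    return Ro.from_matrix(np.c_[np.cross(y,z),y,z])
def tcp(g,R): return np.array(g)-R.as_matrix()[:,2]*.054   # grasp point world -> TCP
def handle(th):
    return cw([.0825-.2*np.cos(th)+.055*np.sin(th),0,.0305+.055*np.cos(th)+.2*np.sin(th)])
E
cat > t.py <<'E'
from h import *
for s in(1,-1):
    R=rot([0,0,-1],[s,0,0]); q=R.as_quat()
    for g in [handle(0)+[0,0,.15]]+[handle(t) for t in np.linspace(0,1.65,6)]:
        j=arm.ik(tcp(g,R),q); print(s,tcp(g,R).round(3),None if j is None else np.round(j,2))
E
python3 t.py
```

```text
1 [ 0.436 -0.007  0.29 ] [-0.36  0.33  0.43  2.04 -0.19  0.82  0.27]
1 [ 0.436 -0.007  0.139] [-0.15  0.58  0.17  2.19 -0.24  0.39  0.3 ]
1 [ 0.464 -0.004  0.201] [-0.25  0.5   0.3   2.07 -0.25  0.61  0.31]
1 [ 0.511 -0.     0.251] [-0.29  0.49  0.36  1.9  -0.23  0.8   0.28]
1 [0.571 0.005 0.282] [-0.29  0.54  0.39  1.7  -0.24  0.96  0.27]
1 [0.639 0.011 0.292] [-0.28  0.63  0.41  1.48 -0.27  1.08  0.27]
1 [0.705 0.016 0.28 ] [-0.26  0.76  0.41  1.28 -0.3   1.17  0.26]
-1 [ 0.436 -0.007  0.29 ] [-0.8   0.51  1.14  2.05 -0.58  0.95 -2.41]
-1 [ 0.436 -0.007  0.139] [ 0.27  0.61 -0.43  2.18  0.57  0.46  2.61]
-1 [ 0.464 -0.004  0.201] [ 0.28  0.52 -0.45  2.06  0.37  0.65  2.81]
-1 [ 0.511 -0.     0.251] [-0.71  0.72  1.13  1.91 -0.77  1.03 -2.29]
-1 [0.571 0.005 0.282] [-0.67  0.76  1.13  1.71 -0.75  1.17 -2.38]
-1 [0.639 0.011 0.292] [-0.6   0.85  1.13  1.49 -0.78  1.3  -2.44]
-1 [0.705 0.016 0.28 ] [-0.53  0.96  1.13  1.29 -0.85  1.4  -2.5 ]
```

```bash
python3 - <<'E'
from h import *
R=rot([0,0,-1],[1,0,0]); q=R.as_quat()
arm.move_gripper(.32,30)
arm.movep(tcp(handle(0)+[0,0,.15],R),q)
arm.line_to(tcp(handle(0),R),.12)
print(arm.read_ft_force())
arm.move_gripper(0,30); print("open",arm.read_opening(),arm.read_finger_force(),arm.read_ft_force())
for t in np.linspace(0,1.64,13)[1:]:
    arm.line_to(tcp(handle(t),R),.1); print(round(t,2),arm.read_ft_force().round(1),round(arm.read_opening(),3))
cv2.imwrite("pics/o1.png",snapshot("side")); print(arm.read_time())
E
```

```text
[-23.09222462   1.9490239   79.77792439]
open 0.10762108562374169 38.109042048454285 [-12.73119839   1.08692149  54.20504642]
0.14 [-4.1 -1.6 -1.1] 0.114
0.27 [-6.6 -2.1  1.9] 0.113
0.41 [-11.5  -2.4   5.8] 0.117
0.55 [-15.5  -1.8  11.5] 0.109
0.68 [-19.5  -1.   22.8] 0.112
0.82 [-18.9   0.5  32.5] 0.111
0.96 [-9.7  0.9 28. ] 0.113
1.09 [-3.8  0.  19.1] 0.113
1.23 [-0.7 -0.3 12.4] 0.111
1.37 [ 2.2 -1.2  7.9] 0.111
1.5 [ 3.  -0.4  4.6] 0.112
1.64 [ 3.3 -0.3  3.9] 0.112
9.9667
```

View pics/o1.png

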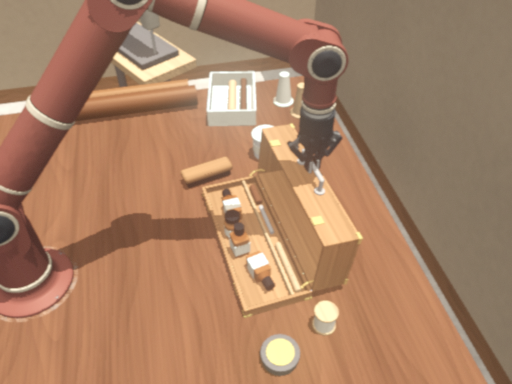

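The lid is swung back, the handle is held, and the contents are visible. Next I release, retreat and photograph the lane.

```bash
python3 - <<'E'
from h import *
R=rot([0,0,-1],[1,0,0])
p=arm.read_tool_pos()
arm.line_to(tcp(handle(1.66),R),.1)
arm.move_gripper(.35); arm.line_to(arm.read_tool_pos()+[0,0,.1],.15)
arm.movep([.40,.30,.33],R.as_quat()); print(arm.read_ft_force().round(1),arm.read_time())
S=snapshot("side");T=snapshot("top"); cv2.imwrite("pics/s2.png",S);cv2.imwrite("pics/t2.png",T)
a=cv2.resize(S[170:310,195:315],None,fx=4.2,fy=4.2,interpolation=cv2.INTER_CUBIC)
b=cv2.resize(T[160:260,180:380],None,fx=4,fy=4,interpolation=cv2.INTER_CUBIC)
cv2.imwrite("pics/c3.png",a);cv2.imwrite("pics/c4.png",b)
E
```

```text
[ 0.9 -1.  -0.3] 12.9083
```

View pics/c3.png

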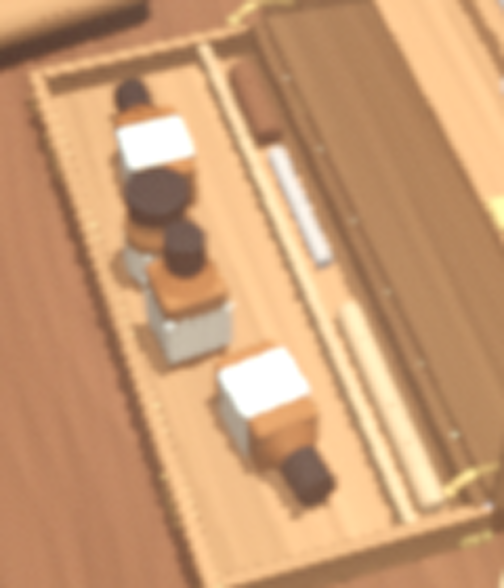

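View pics/c4.png

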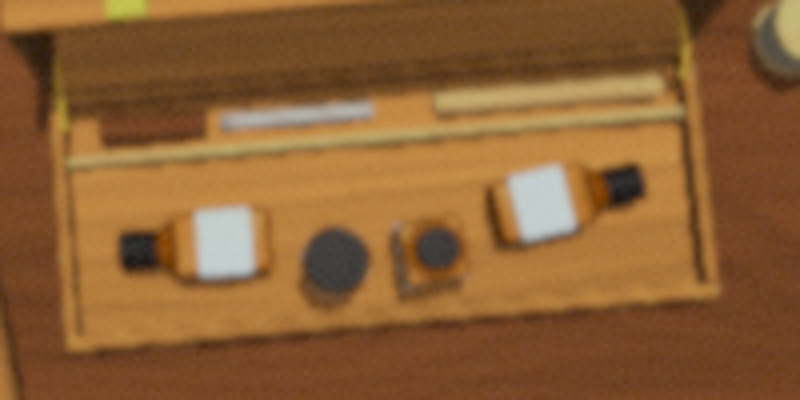

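Both views show both fallen bottles, the jar lid at c4 (336,262), and the standing bottle at c4 (438,247). The lid rests open and the lane is clear. I'll triangulate the caps and labels.

```bash
python3 - <<'E'
from h import *
P=dict(lcap=[(132,97),(139,251)],llab=[(156,146),(224,242)],rcap=[(308,476),(622,185)],rlab=[(264,383),(542,205)],jar=[(158,195),(336,262)],up=[(184,238),(438,247)])
for k,(s,t) in P.items():
    s=crop2px(s,(195,170),4.2);t=crop2px(t,(180,160),4)
    r=least_squares(lambda X:np.r_[(proj("side",X)-s).ravel(),(proj("top",X)-t).ravel()],[.55,0,.05])
    print(k,(RC.T@(r.x-C)).round(4),r.fun.round(1))
E
```

```text
lcap [-0.0237  0.1586  0.0323] [ 0.9 -0.1 -0.1  0.8]
llab [-0.0226  0.1034  0.0403] [ 0.8 -0.1 -0.1  0.7]
rcap [-0.0071 -0.1556  0.0251] [ 0.8 -0.1 -0.1  0.9]
rlab [-0.0159 -0.1001  0.0448] [ 0.5 -0.1 -0.1  0.6]
jar [-0.041   0.0338  0.0731] [ 0.3 -0.  -0.   0.3]
up [-0.0396 -0.027   0.1004] [ 1.  -0.1 -0.1  1. ]
```

```bash
cat >> h.py <<'E'
T0=np.deg2rad(50); H=.008; SG=.042; Z=np.array([0,0,1.])
B={'l':dict(g=[-.023,.1145],a=[0,1,0],b=[-.02,.172]),'r':dict(g=[-.014,-.112],a=[.157,-.988,0],b=[-.02,-.172])}
def plan(k,sy):
    b=B[k]; a0=np.array(b['a'],float); a0/=np.linalg.norm(a0); a1=np.array([0,np.sign(a0[1]),0]); out=[]
    def pose(gc,a,ph,back=0):     # ph: bottle raised by ph; gc: grasp point, case frame
        t=T0-ph; R=rot(-a*np.sin(t)-Z*np.cos(t),sy*np.cross(a,Z)); return tcp(cw(gc),R)-R.as_matrix()[:,2]*back,R.as_quat()
    g0=np.array([*b['g'],.008+.02+H]); g1=np.array([*b['b'],.008+SG+.001])-H*a1
    up=g1+[0,0,.08]; w0=g0+[0,0,.09]
    out.append(('pre',)+pose(g0,a0,0,.11)); out.append(('grasp',)+pose(g0,a0,0)); out.append(('lift',)+pose(w0,a0,0))
    for f in(.25,.5,.75,1):
        out.append(('turn',)+pose(w0+f*(up-w0),a0+f*(a1-a0),f*np.pi/2))
    out.append(('place',)+pose(g1,a1,np.pi/2)); out.append(('back',)+pose(g1,a1,np.pi/2,.11))
    return out
E
python3 - <<'E'
from h import *
for k in 'lr':
  for sy in(1,-1):
    print(k,sy)
    for n,p,q in plan(k,sy):
        j=arm.ik(p,q); print(n,p.round(3),None if j is None else np.round(j,2))
E
```

```text
l 1
pre [0.509 0.24  0.141] [-1.05  0.98  0.57  1.64  0.3   1.11 -0.71]
grasp [0.516 0.156 0.071] [-0.99  1.09  0.63  1.77  0.3   0.84 -0.7 ]
lift [0.516 0.156 0.161] [-0.98  0.92  0.62  1.77  0.37  0.97 -0.67]
turn [0.518 0.153 0.175] [-0.86  0.76  0.57  1.83  0.1   0.8  -0.38]
turn [0.519 0.145 0.182] [-0.61  0.64  0.41  1.88 -0.24  0.69  0.  ]
turn [0.52  0.136 0.181] [-0.26  0.61  0.14  1.92 -0.62  0.7   0.44]
turn [0.522 0.13  0.172] [ 0.15  0.71 -0.25  1.93 -0.85  0.75  0.75]
place [0.522 0.13  0.092] [ 0.23  0.87 -0.36  1.95 -0.85  0.58  0.84]
back [0.528 0.06  0.177] [ 0.21  0.71 -0.13  1.89 -0.81  0.88  0.83]
l -1
pre [0.509 0.24  0.141] [-0.56  0.93 -0.31  1.62  0.84  1.46  1.92]
grasp [0.516 0.156 0.071] [-0.49  0.99 -0.22  1.76  0.94  1.25  1.85]
lift [0.516 0.156 0.161] [-0.46  0.85 -0.27  1.75  0.9   1.36  1.95]
turn [0.518 0.153 0.175] [-0.37  0.7  -0.22  1.81  0.69  1.01  2.19]
turn [0.519 0.145 0.182] [-1.02  1.    1.29  1.89 -1.    1.1  -2.4 ]
turn [0.52  0.136 0.181] [-0.79  0.89  1.1   1.93 -1.18  1.23 -2.17]
turn [0.522 0.13  0.172] [-0.56  0.92  0.96  1.95 -1.35
[... 759 characters left out ...]
7] [-0.15  0.69 -0.1   1.94  1.    0.94  2.2 ]
r -1
pre [ 0.579 -0.231  0.141] [ 0.46  1.03  0.18  1.3  -0.68  1.6   1.12]
grasp [ 0.559 -0.15   0.071] [ 0.44  1.05  0.03  1.51 -0.67  1.32  1.14]
lift [ 0.559 -0.15   0.161] [ 0.39  0.92  0.13  1.51 -0.7   1.47  1.11]
turn [ 0.553 -0.147  0.175] [ 0.26  0.76  0.2   1.65 -0.58  1.12  0.99]
turn [ 0.549 -0.14   0.182] [ 0.01  0.67  0.38  1.79 -0.43  0.81  0.8 ]
turn [ 0.545 -0.133  0.181] [-0.27  0.68  0.54  1.9  -0.08  0.55  0.35]
turn [ 0.544 -0.127  0.172] [-0.54  0.83  0.76  1.96  0.37  0.46 -0.24]
place [ 0.544 -0.127  0.092] [-0.54  1.    0.76  1.98  0.27  0.31 -0.24]
back [ 0.538 -0.057  0.177] [-0.66  0.81  0.73  1.95  0.37  0.57 -0.34]
```

```bash
cat >> h.py <<'E'
def run(k,sy):
    P=plan(k,sy); n,p,q=P[0]
    arm.move_gripper(.68,40); arm.movep(p+[0,0,.12],q); arm.line_to(p,.2)
    for n,p,q in P[1:]:
        arm.line_to(p,.06 if n=='place' else .12,ori=q)
        if n=='grasp': print(arm.read_ft_force().round(1)); arm.move_gripper(0,40); print('opening mm',arm.read_opening()*85)
        if n=='place': print('ft',arm.read_ft_force().round(1),'mm',arm.read_opening()*85); arm.move_gripper(.62); arm.pause(.2)
        if n=='lift': print('ft',arm.read_ft_force().round(1))
    arm.line_to(arm.read_tool_pos()+[0,0,.15],.2); print(arm.read_time())
E
python3 - <<'E'
from h import *
run('l',1)
a=snapshot("side");b=snapshot("top"); cv2.imwrite("pics/d.png",np.hstack([cv2.resize(a[130:330,170:370],(400,400)),cv2.resize(b[130:330,180:380],(400,400))]))
E
```

```text
[-0.5  0.2 -0.5]
opening mm 39.16676495510884
ft [ 0.5 -0.3 -1.4]
ft [-1.   0.7  0.3] mm 39.31623152346496
23.1833
```

View pics/d.png

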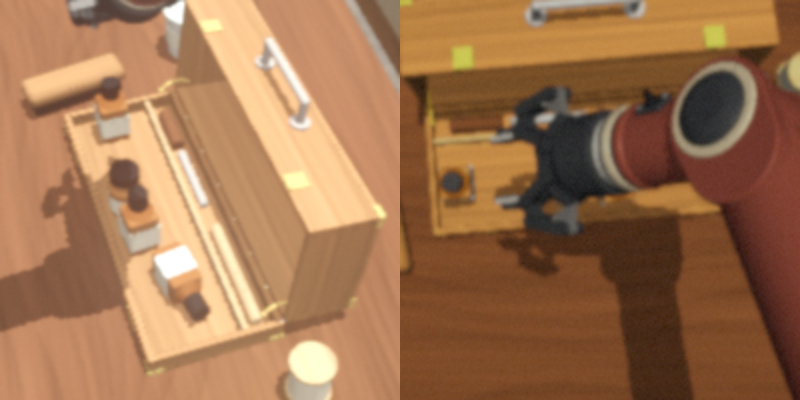

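Bottle_l stands upright at the left end, and the jar and standing bottle are untouched. Now the right one.

```bash
python3 - <<'E'
from h import *
run('r',-1)
R=rot([0,0,-1],[1,0,0]); arm.movep([.40,.30,.36],R.as_quat()); print(arm.read_ft_force().round(1),arm.read_time())
a=snapshot("side");b=snapshot("top"); cv2.imwrite("pics/e.png",np.hstack([cv2.resize(a[130:330,170:370],(400,400)),cv2.resize(b[90:290,180:380],(400,400))]))
cv2.imwrite("pics/e_t.png",b); cv2.imwrite("pics/e_s.png",a)
# bench things moved? largest change against the first top view around each
t0=cv2.imread("pics/t2.png")
for n,(x,y) in dict(brush=(170,238),pot=(143,162),spool=(381,168),tin=(402,213)).items():
    c=t0[y-14:y+14,x-14:x+14]; m=cv2.matchTemplate(b[y-28:y+28,x-28:x+28],c,cv2.TM_CCOEFF_NORMED); print(n,np.array(cv2.minMaxLoc(m)[3])-14)
E
```

```text
[ 0.4  0.  -0.1]
opening mm 39.07343937475171
ft [-0.4  0.1 -0.8]
ft [ 0.8 -1.  -1.1] mm 39.305506463473584
33.7667
[-0.3 -0.8  0.1] 35.3083
brush [0 0]
pot [0 0]
spool [0 0]
tin [0 0]
```

View pics/e.png

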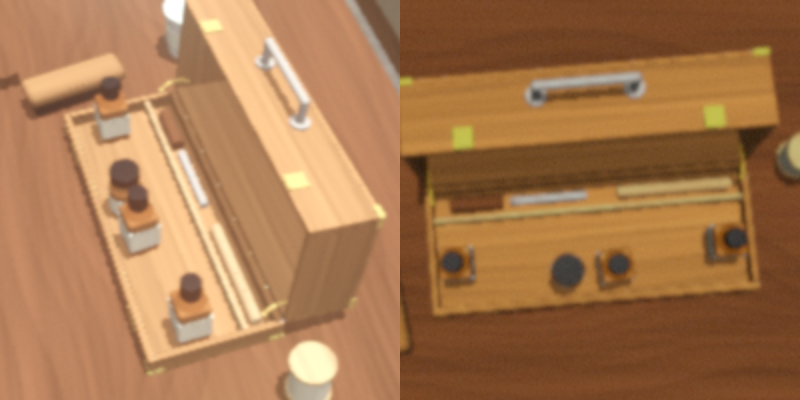

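Both bottles stand at the lane's ends, the jar and middle bottle are in place, the lid is on its stop, and the bench things haven't moved. Handing in.

```bash
python3 -c "
from station import ticket
print(ticket.finish_job())"
```

```text
the job is handed in; nothing more can be done
None
```

The job is handed in, with no verdict shown: the last pictures, taken at 35.3 s, show the lid open on its stop, both fallen bottles upright at the lane's ends, the jar and middle bottle standing in place, and the bench things unmoved; the only rough moment was about 80 N at the wrist while reaching for the handle, under the 120 N wrist limit, but I did not establish what touched.

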